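# Push the plate rack past the spring gate into the drying bay

### The arm

A 6-joint arm with a two-finger parallel gripper is mounted at the origin on the work surface; the furniture and walls round the work are solid. World frame = base frame: x ahead of the robot, y to its left, z up, the work surface at z = 0. Lengths are in m, angles in rad, forces in N, time in s.
With the tool pointing down it reaches from about 0.35 to 0.725 m from the base axis. Payload 4.3 kg.
Tool frame: the origin (TCP) lies at the very end of the fingers, on their centre line; the grasp point (between the pads) lies 19 mm behind it; z points along the fingers, y is the line along which they close (so a half turn about z gives the same grasp; the last joint's range is limited). The gripper opens to 85 mm and grips with 20 to 120 N. Pads are 22 mm wide; open, the fingers measure 114 mm over their backs; the gripper's body (76 mm by 85 mm) begins 54 mm behind the grasp point. The pads swing forward as they close: fully open they stand 13 mm farther back than shut.
Start: joints at [-1.363, 0.377, 0.081, 1.274, 0, 1.46], TCP at [0.18, -0.546, 0.231] pointing down, gripper open.
Joint ranges: [-2.72, 2.72], [-0.84, 1.66], [-1.02, 1.22], [-1.77, 2.12], [-1.37, 1.28], [-3.14, 3.14]. Speed limits (rad/s): [2.57, 2.57, 3.14, 3.14, 3.14, 3.14].

### API

Orientations are given as a unit quaternion [w, x, y, z].
In Python, from bench import readout, viewer, env, spotter gives the robot as it stands.
- The arm moves only by the tool play_rows, never from a script. Its argument "motion" is a list of rows, each a list of 5 numbers: the closure, from 0 (fully open) to 1 (shut), then the shift along the tool's x, y, z in cm, then the turn about the tool's z in degrees. A call has 1 to 10 rows; each row is the pose to reach, as a shift and turn from the pose commanded when the call began, along the tool's axes at that moment; what a row does not reach only later rows make up. A row lasts 1/10 s, in which the tool goes at most 50 mm and 8.59 degrees, less where a joint would pass 70% of its speed; a pose out of reach is approached as far as the arm can. A call with a gripper value outside its range is refused whole. The fingers move at their own pace and stop on an object; "squeeze" is the grip in N (left out, the last holds). Time passes only in rows, so rows that repeat a pose let the fingers close. It gives the time, the measured TCP pose, the force, the opening and the grip force at its end, in the units of the state.
- readout.read_state(): the state, without advancing time (a new reading comes with each control period).
- viewer.get_image(name): name is "scene" or "top" or "wrist"; returns the picture (384x512x3 uint8, red, green, blue); there is no depth.
- viewer.camera_model(name): a dict with "fx", "fy", "cx", "cy" (pixels), "k1" (the pictures are not rectified: a ray, as slopes to the right and down, at radius r is drawn at 1 + k1 r^2 times it, then the intrinsics apply), "camera_from_world" (4x4, takes a point from world to camera coordinates). Camera axes: x right, y up, looking along -z (the intrinsics and any distortion apply to the point x, -y, -z); pixel columns grow to the right and rows downward; lengths in m; the calibration is good to about 2 mm. A picture is of the moment at which its call begins: read the wrist's pose just before it. camera_model takes no time and is no camera call; for the wrist camera it gives the pose at the moment of the call.
- env.close_job(): hands the job in; it is judged then, once.
Trained networks look in the newest picture that a camera, given by its name, has taken for a name from the list of things; names that differ only in an ending like _2 or _b are one class to them, and where a whole thing is asked for, a point or a joint stands for the part that bears it (a point fixed in the world has none). Each returns a list of dicts, best first, with "conf" (0 to 1); they miss things now and then, are a little off and sometimes report something else, mostly with a low value. They report only what shows in the picture. A call takes as long as a camera call.
- spotter.look_for(camera, target): "centre" ([column, row] as shares, 0 to 1, of the picture: columns of its width, rows of its height, amid what is visible of it).
- spotter.cut_out(camera, target): "mask" (384x512 bool, what is visible of it) and "centre" ([column, row] as shares, 0 to 1, of the picture: columns of its width, rows of its height, amid what is visible of it).
The state is a dict: "clock": time; "joint_pos": joint angles; "dq": joint speeds; "effort": joint torques, N m; "tcp_pos": TCP position; "tool_rot": TCP orientation; "force": force on the tool from outside, world axes, zero at the start; "moment": the same for the moment, N m; "width": finger opening in m; "finger_force": force on a finger pad.
Only numpy, scipy, OpenCV 4.12 (cv2) and the standard library are available. Lean on these libraries where they do the work, as an engineer would, in place of code of your own. Each camera call takes 0.05 s, during which the arm holds its last target. There are 200 camera calls.

### The job

Press the long bar beside the chute fully down with one fingertip and keep it down, so that the spring gate stays sunk below the chute floor, while the other finger pushes the rack of freshly coated etching plates by its wooden end board along the chute, over the sunk gate and fully home against the end wall in front of the blower. Then let the bar up, so that the gate stands shut behind the rack. Only push the rack, do not pinch or lift it; the gate must not touch the rack, the robot must not touch the plates, and the things standing round stay where they are.

Things in the scene. Friction and masses are not known exactly. Their poses are not given: they have to be found in the camera images.
- station: Fixed sheet-metal drying station on a grey base board. Origin: on the worktop under the middle of the chute's width, at the gate. Local x: across the chute, positive away from the robot; y: along it; z up; at yaw 0 these are the world axes. The rack travels along local -y: open start of the chute at y = 230 mm, gate at y = 0, inner face of the end wall at y = -147.
- chute_floor (a point): Point on the chute floor's top, z = 70 mm, in the middle of the chute, at station y = 115 mm. Flat metal floor, inside width 90 mm (station x = -45 to 45), open above; a 12 mm slot across it at y = 0 for the gate. Side walls 4 mm thick, 22 mm high, their rolled edges at most 25 mm above the floor.
- home (a point): Where the rack's origin is when it is fully home: chute floor, station y = -87 mm. The 22 mm high end wall stops the rack; behind it stands a grey blower box, 104 mm wide, y = -158 to -216, 138 mm high above the worktop.
- gate (a joint): Gate hinge, rad: 0 = gate up (shut), 0.25 = bar fully down on its stop, gate sunk; below the floor from 0.22 on. Gate, arms and press bar are one rigid rocker; the axis runs along the chute at station x = 90, z = 36 mm, so pressing anywhere along the bar acts alike. A spring shuts it: about 2.5 N on the bar starts it, 7 N keeps it fully down; let go, it springs up.
- bar_top (a point): Middle of the press bar's upper face. Flat steel strip 28 mm wide, 285 long (station y = -50 to 235 mm), outside the chute along its near wall. Fully down: centre line at station x = -74 mm (-88 to -60), level, face at z = 78 mm (8 above the chute floor). Up: centre line at about x = -58, face at z = 117, slanted 0.25 rad, outer edge higher.
- gate_blade: Gate: a 5 mm steel plate across the chute at station y = 0, part of the rocker. Up, it stands 8 mm (far side) to 27 mm (near side) above the chute floor; with the bar fully down its edge is 5 mm below the floor. Its frame's origin is on the hinge axis.
- rack: Loose wooden rack in the chute, 84 mm wide x 120 long, 0.4 to 0.7 kg, with five thin plates upright across it. Origin: centre of the underside; axes about parallel to the station's. Base 8 mm thick. At its trailing end (y = 50 to 60 mm) stands an upright end board, 84 mm wide, its top 36 mm above the underside: push there. Home: origin at station y = -87 mm.
- push_face (a point): Centre line of the outer face of the rack's end board, 22 mm above the rack's underside.
- plates: The five coated plates fixed in the rack, up to 72 mm wide, their tops at most 50 mm above the rack's underside, from y = -46 to +26 mm in the rack's frame (which is also this frame). Not to be touched by the robot.
- ink_dabber: Loose leather inking dabber with a turned wooden knob, 64 mm across, 83 mm high, origin at the centre of its underside. Bystander.
- masking_tape: Loose roll of masking tape lying flat, 104 mm across, 25 mm high, origin at the centre of its underside. Bystander.
- ink_tin: Loose closed ink tin, 71 mm across, 62 mm high, origin at the centre of its underside. Bystander.
- dropper_bottle: Loose small brown dropper bottle, 33 mm across, 102 mm high, origin at the centre of its underside. Bystander.
- varnish_bottle: Loose small bottle of pink varnish with a tall tan cap, 31 mm across, 79 mm high, origin at the centre of its underside. Bystander.

How it is judged:
On the way, in this order (a step that is already met when the one before it is completed fails the run):
1. the gate is sunk while the rack is still before it (value of joint gate above 0.215 rad and y of rack in the frame of station above 0.066 m), for 0.1 s.
2. the rack's front passes over the gate, which is held sunk (value of joint gate above 0.2 rad and y of rack in the frame of station below 0.04 m), for 0.1 s.
3. the whole rack is past the gate, which is still held sunk (value of joint gate above 0.2 rad and y of rack in the frame of station below -0.066 m), for 0.1 s.
At the end, for the whole second after the job is handed in: The rack stands level on the chute floor within 7 mm of the end wall, at rest, and the gate is up behind it (within 0.02 rad) (y of rack in the frame of station between -0.092 and -0.08 m and z of rack in the frame of station between 0.066 and 0.074 m and angle between rack's own z axis and vertical below 0.05 rad and linear speed of rack below 0.01 m/s and value of joint gate below 0.02 rad); the robot touches nothing.
It fails at once if the gate touches the rack (contact force between gate_blade and rack above 1 N).
It fails at once if the rack is lifted or tipped (z of rack in the frame of station above 0.08 m or angle between rack's own z axis and vertical above 0.15 rad).
It fails at once if the robot touches the coated plates (contact force between any of the fingers, the arm and plates above 0.5 N).
It fails at once if a bystander is moved (distance of any of ink_dabber, masking_tape, ink_tin, dropper_bottle, varnish_bottle from where it was at the start of the episode above 0.02 m).
It also fails if it takes over 48 s, if anything falls off the work surface, if the arm or the gripper's body presses on something with over 40 N, if the wrist force passes 120 N, or if a joint passes its speed limit or range.

## Working session

There is one attempt and no reset: what is moved stays moved. The work goes in short steps, Python scripts to look and compute and a tool call to move; the robot and the scene stay as the last step left them, time stands still between calls to the robot, and variables do not carry over. Pictures are saved under pics/ and viewed, at most 10 in all, crops included, and the job is handed in when it is done.

Besides the shell and the picture viewer there is one more tool, called after "Emit:" in YAML: its name, and indented under it one key for each argument. play_rows: Moves the arm, as the interface text tells. Its arguments: {"type":"object","properties":{"motion":{"type":"array"},"squeeze":{"type":"number"}},"required":["motion"]}

```bash
mkdir -p pics; cat > h.py <<'E'
import numpy as np, cv2
from bench import readout, viewer, env, spotter
def ray(cam,u,v,cm=None):
    m=cm or viewer.camera_model(cam)
    x=(u-m["cx"])/m["fx"]; y=(v-m["cy"])/m["fy"]
    a,b=x,y
    for _ in range(30):
        s=1+m["k1"]*(a*a+b*b); a,b=x/s,y/s
    T=np.array(m["camera_from_world"]); R=T[:3,:3]; o=-R.T@T[:3,3]
    return o, R.T@np.array([a,-b,-1.])
def hit(cam,u,v,z,cm=None):
    o,d=ray(cam,u,v,cm); return o+d*(z-o[2])/d[2]
def proj(cam,p,cm=None):
    m=cm or viewer.camera_model(cam); T=np.array(m["camera_from_world"])
    c=(np.atleast_2d(p)@T[:3,:3].T)+T[:3,3]
    a=c[:,0]/-c[:,2]; b=-c[:,1]/-c[:,2]; s=1+m["k1"]*(a*a+b*b)
    return np.c_[a*s*m["fx"]+m["cx"], b*s*m["fy"]+m["cy"]]
def save(cam,name):
    im=viewer.get_image(cam); cv2.imwrite(f"pics/{name}.png",im[:,:,::-1]); return im
E
python3 - <<'E'
from h import *
print({k:np.round(v,3).tolist() for k,v in readout.read_state().items()})
a=save("scene","s0"); b=save("top","t0")
cv2.imwrite("pics/both.png",np.hstack([a,b])[:,:,::-1][:, :]) 
for c in("top","scene"):
    T=np.array(viewer.camera_model(c)["camera_from_world"]); print(c,np.round(-T[:3,:3].T@T[:3,3],3))
    for n in "rack gate_blade bar_top station plates ink_dabber masking_tape ink_tin dropper_bottle varnish_bottle".split():
        r=spotter.look_for(c,n)[:2]
        print(c,n,[(round(q["conf"],2),(np.array(q["centre"])*[512,384]).round().tolist(),hit(c,q["centre"][0]*512,q["centre"][1]*384,.08).round(3).tolist()) for q in r])
E
```

```text
{'clock': 0.0, 'joint_pos': [-1.363, 0.378, 0.08, 1.274, 0.0, 1.46], 'dq': [-0.0, 0.001, -0.002, 0.001, -0.001, 0.001], 'effort': [-0.001, -46.36, 26.988, 0.021, -0.0, -0.0], 'tcp_pos': [0.18, -0.546, 0.23], 'tool_rot': [-0.001, 0.987, 0.158, -0.0], 'force': [-0.324, 0.598, 0.01], 'moment': [-0.022, 0.025, 0.026], 'finger_force': 0.0, 'width': 0.085}
top [0.288 0.205 1.046]
top rack [(0.67, [268.0, 169.0], [0.554, 0.134, 0.08])]
top gate_blade [(0.69, [309.0, 159.0], [0.566, 0.024, 0.08]), (0.63, [303.0, 155.0], [0.579, 0.038, 0.08])]
top bar_top [(0.67, [274.0, 182.0], [0.517, 0.124, 0.08])]
top station [(0.76, [305.0, 160.0], [0.564, 0.033, 0.08])]
top plates [(0.62, [281.0, 161.0], [0.569, 0.098, 0.08])]
top ink_dabber [(0.76, [258.0, 248.0], [0.353, 0.19, 0.08])]
top masking_tape [(0.59, [178.0, 246.0], [0.387, 0.391, 0.08])]
top ink_tin [(0.73, [165.0, 150.0], [0.643, 0.399, 0.08])]
top dropper_bottle [(0.55, [291.0, 232.0], [0.382, 0.102, 0.08])]
top varnish_bottle [(0.41, [224.0, 238.0], [0.39, 0.273, 0.08])]
scene [-0.01   0.856  0.729]
scene rack [(0.74, [260.0, 173.0], [0.586, 0.119, 0.08])]
scene gate_blade []
scene bar_top [(0.79, [278.0, 180.0], [0.526, 0.114, 0.08]), (0.45, [262.0, 169.0], [0.597, 0.098, 0.08])]
scene station [(0.82, [283.0, 187.0], [0.496, 0.133, 0.08]), (0.65, [158.0, 231.0], [0.623, 0.463, 0.08])]
scene plates [(0.84, [265.0, 170.0], [0.586, 0.1, 0.08])]
scene ink_dabber [(0.86, [317.0, 233.0], [0.323, 0.231, 0.08])]
scene masking_tape [(0.81, [257.0, 264.0], [0.373, 0.396, 0.08])]
scene ink_tin []
scene dropper_bottle [(0.86, [323.0, 210.0], [0.357, 0.149, 0.08])]
scene varnish_bottle [(0.72, [281.0, 248.0], [0.361, 0.324, 0.08])]
```

View pics/t0.png

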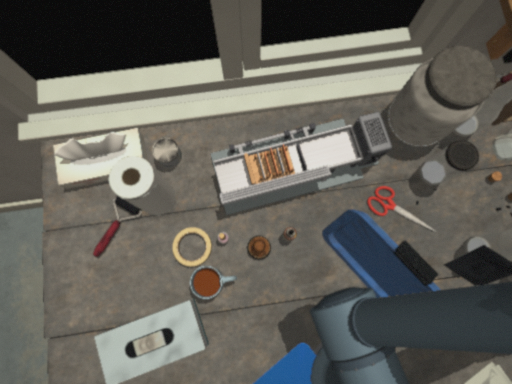

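View pics/s0.png

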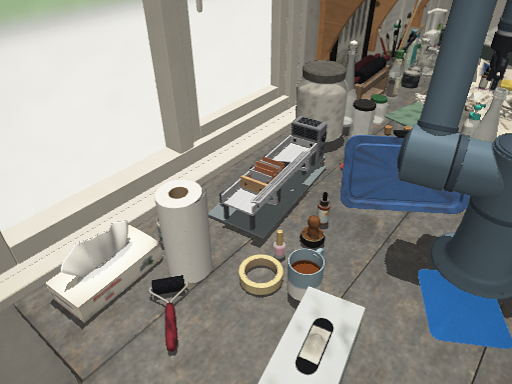

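The top view shows the station from about (215,175) to (388,135), with the rack at about (268,168) and the blower at (373,132). Next I enlarge the station.

```bash
python3 - <<'E'
from h import *
im=cv2.imread("pics/t0.png")[105:225,200:400]
cv2.imwrite("pics/tc.png",cv2.resize(im,None,fx=4,fy=4,interpolation=cv2.INTER_CUBIC))
for n in ["rack","bar_top","plates","station","gate_blade"]:
    for q in spotter.cut_out("top",n)[:1]:
        m=q["mask"].astype(np.uint8); ys,xs=np.nonzero(m)
        print(n,q["conf"],m.sum(),cv2.minAreaRect(np.c_[xs,ys].astype(np.float32)))
E
```

```text
rack 0.76 1307 ((268.9411926269531, 163.7647247314453), (30.55948829650879, 45.59669494628906), 75.96376037597656)
bar_top 0.89 1967 ((270.0065002441406, 165.0496368408203), (59.245479583740234, 114.28443145751953), 74.38900756835938)
plates 0.93 214 ((277.18865966796875, 162.16038513183594), (24.038095474243164, 21.977689743041992), 74.05460357666016)
station 0.8 9442 ((302.17864990234375, 159.47445678710938), (66.50071716308594, 180.0035858154297), 74.56034851074219)
gate_blade 0.66 102 ((301.0000305175781, 157.5), (24.349536895751953, 4.743415832519531), 71.56504821777344)
```

View pics/tc.png

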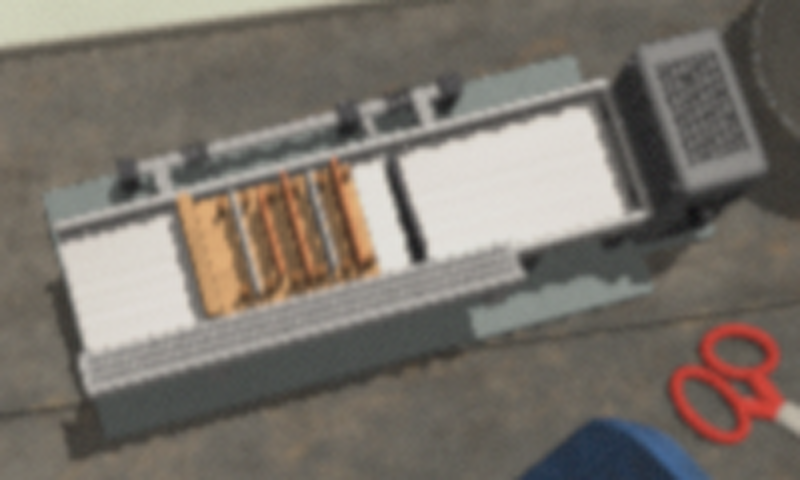

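The crop shows the bar's corners at (93,392), (523,277), (512,245), (85,355), the blower's top at (640,52), (720,38), (765,170), (685,190), and the end board's rear top edge from (178,198) to (205,318). The gate slot is at about (403,210), and the rack's front is just before it. I fit the station pose to these.

```bash
python3 - <<'E'
from h import *
from scipy.optimize import least_squares
P=np.array([[-71.6,235,120.5],[-71.6,-50,120.5],[-44.4,-50,113.5],[-44.4,235,113.5],[52,-158,138],[52,-216,138],[-52,-216,138],[-52,-158,138],[45,230,70]])/1e3
U=np.array([[93,392],[523,277],[512,245],[85,355],[640,52],[720,38],[765,170],[685,190],[60,235]])/4.+[200,105]
cm=viewer.camera_model("top")
def W(p,P):
    c,s=np.cos(p[2]),np.sin(p[2]); return P@np.array([[c,s,0],[-s,c,0],[0,0,1]])+[p[0],p[1],0]
r=least_squares(lambda p:(proj("top",W(p,P),cm)-U).ravel(),[.56,.03,0],loss="soft_l1")
print(r.x); print((proj("top",W(r.x,P),cm)-U).round(1).tolist())
inv=lambda q:(np.array([[np.cos(r.x[2]),np.sin(r.x[2])],[-np.sin(r.x[2]),np.cos(r.x[2])]])@(q[:2]-r.x[:2]))
for uv,z in [((178,198),.106),((205,318),.106),((403,210),.07)]:
    print(inv(hit("top",uv[0]/4+200,uv[1]/4+105,z,cm)).round(4))
np.save("st.npy",r.x)
for n,z in [("ink_dabber",.04),("dropper_bottle",.05),("varnish_bottle",.04)]:
    q=spotter.look_for("top",n)[0]["centre"]; print(n,inv(hit("top",q[0]*512,q[1]*384,z,cm)).round(3))
s=readout.read_state(); print(np.round(s["tcp_pos"],4),inv(np.array(s["tcp_pos"])))
# overlay
im=cv2.imread("pics/t0.png")
E
```

```text
[0.5706539  0.0398507  0.11950072]
[[-1.5, 0.3], [0.9, 0.1], [-0.1, -1.2], [-1.9, -0.3], [-1.0, -1.4], [0.6, -3.5], [2.9, 1.0], [0.8, 1.8], [-0.3, 1.0]]
[0.0405 0.1479]
[-0.041   0.1515]
[0.0048 0.0025]
ink_dabber [-0.195  0.174]
dropper_bottle [-0.178  0.08 ]
varnish_bottle [-0.147  0.256]
[ 0.1797 -0.5462  0.2313] [-0.45803174 -0.53528692]
```

Emit:
play_rows:
  motion:
    - [0.29, 4, -3, -5, -8]
    - [0.29, 8, -6, -5, -16]
    - [0.29, 12, -9.5, -5, -24]
    - [0.29, 16, -12.5, -5, -30]
    - [0.29, 20, -16, -5, -35]
    - [0.29, 24, -19, -5, -40]
    - [0.29, 28, -22, -5, -45]
    - [0.29, 32, -25.5, -5, -50]
    - [0.29, 36, -29, -5, -55]
    - [0.29, 37, -30, -5, -60]
  squeeze: 40

```text
clock: 2.5
tcp_pos: [0.4384, -0.1434, 0.2816]
tool_rot: [0.0, 0.775, 0.633, 0.0]
force: [0.9, 0.2, -0.4]
width: 0.0604
finger_force: 0.0
```

Emit:
play_rows:
  motion:
    - [0.29, 4.5, 0, 0, -6]
    - [0.29, 9, 0, 0, -12]
    - [0.29, 13.5, 0, 0, -18.4]
    - [0.29, 18, 0, 0, -18.4]
    - [0.29, 22.5, 0, 1, -18.4]
    - [0.29, 27, 0, 2, -18.4]
    - [0.29, 31.5, 0, 3, -18.4]
    - [0.29, 36, 0, 4, -18.4]
    - [0.29, 37.5, 0, 4, -18.4]
    - [0.29, 37.5, 0, 4, -18.4]

```text
clock: 3.5
tcp_pos: [0.5139, 0.2232, 0.2407]
tool_rot: [-0.0, 0.664, 0.748, -0.0]
force: [0.1, -0.2, 0.3]
width: 0.0606
finger_force: 0.0
```

```bash
python3 - <<'E'
from h import *
s=readout.read_state(); cm=viewer.camera_model("wrist"); im=save("wrist","w1")
import json; json.dump({k:np.array(v).tolist() for k,v in cm.items()},open("cm1.json","w"))
print(np.round(s["tcp_pos"],4),np.round(s["tool_rot"],4),s["clock"],s["force"])
T=np.array(cm["camera_from_world"]); print(-T[:3,:3].T@T[:3,3])
p=np.load("st.npy")
def W(P):
    c,s=np.cos(p[2]),np.sin(p[2]); return np.atleast_2d(P)/1e3@np.array([[c,s,0],[-s,c,0],[0,0,1]])+[p[0],p[1],0]
im=im[:,:,::-1].copy()
for P in [[-71.6,235,120.5],[-71.6,-50,120.5],[-44.4,-50,113.5],[-44.4,235,113.5],[45,230,70],[-42,150,106],[42,150,106],[0,0,70]]:
    u=proj("wrist",W(P),cm)[0]; print(P,u.round(1)); cv2.drawMarker(im,tuple(int(v) for v in u),(0,0,255),0,12,1)
cv2.imwrite("pics/w1o.png",cv2.resize(im,(768,576)))
E
```

```text
[0.5139 0.2232 0.2407] [-2.000e-04  6.639e-01  7.478e-01 -4.000e-04] 3.5 [ 0.10069436 -0.15524097  0.31984316]
[0.5063521  0.29196733 0.38294058]
[-71.6, 235, 120.5] [215. 133.]
[-71.6, -50, 120.5] [225.2 373.4]
[-44.4, -50, 113.5] [247.8 368.5]
[-44.4, 235, 113.5] [245.2 132.3]
[45, 230, 70] [329.  133.7]
[-42, 150, 106] [248.6 214.7]
[42, 150, 106] [329.3 214.6]
[0, 0, 70] [282.2 311.1]
```

View pics/w1o.png

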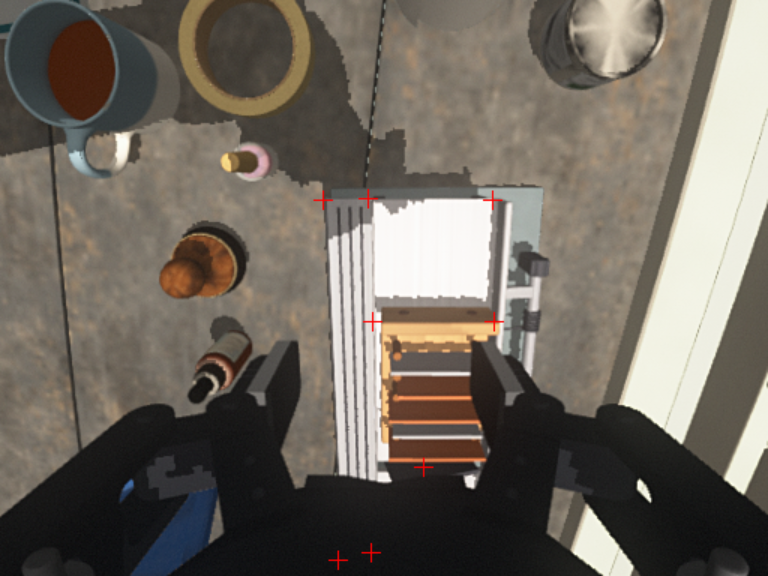

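The overlay on the wrist picture agrees: the bar runs from (327,195) to (338,475), about 2–3 mm farther in x than my model, and the end board's rear top edge is at row 320, as modelled. I shift 2 mm and descend.

Emit:
play_rows:
  motion:
    - [0.29, 0, 0.2, 4, 0]
    - [0.29, 0, 0.2, 8, 0]
    - [0.29, 0, 0.2, 11, 0]
    - [0.29, 0, 0.2, 12, 0]
    - [0.29, 0, 0.2, 13, 0]
    - [0.29, 0, 0.2, 14, 0]
    - [0.29, 0, 0.2, 14, 0]

```text
clock: 4.25
tcp_pos: [0.5171, 0.2213, 0.1018]
tool_rot: [0.001, 0.665, 0.746, 0.001]
force: [-0.9, -0.4, 4.8]
width: 0.0608
finger_force: 1.8
```

Emit:
play_rows:
  motion:
    - [0.29, 0, 0, 0.7, 0]
    - [0.29, 0, 0, 1.4, 0]
    - [0.29, 0, 0, 2.0, 0]
    - [0.29, 0, 0, 2.3, 0]
    - [0.29, 0, 0, 2.5, 0]
    - [0.29, 0, 0, 2.5, 0]

```text
clock: 4.85
tcp_pos: [0.5153, 0.2219, 0.0775]
tool_rot: [-0.0, 0.665, 0.747, -0.0]
force: [-4.9, -0.3, 7.3]
width: 0.0609
finger_force: 3.7
```

Emit:
play_rows:
  motion:
    - [0.29, 0, 0, 0.2, 0]
    - [0.29, 0, 0, 0.4, 0]
    - [0.29, 0, 0, 0.5, 0]
    - [0.29, 0, 0, 0.5, 0]

```text
clock: 5.25
tcp_pos: [0.515, 0.2219, 0.0727]
tool_rot: [-0.001, 0.665, 0.747, -0.0]
force: [-6.8, -0.5, 8.4]
width: 0.0608
finger_force: 4.2
```

Emit:
play_rows:
  motion:
    - [0.29, 0, 0, 0.2, 0]
    - [0.29, 0, 0, 0.3, 0]
    - [0.29, 0, 0, 0.3, 0]

```text
clock: 5.55
tcp_pos: [0.515, 0.2219, 0.0719]
tool_rot: [-0.0, 0.665, 0.747, 0.0]
force: [-11.6, -2.2, 22.9]
width: 0.0608
finger_force: 11.6
```

```bash
python3 - <<'E'
from h import *
a=save("wrist","w2"); s=readout.read_state(); print(s["tcp_pos"],s["force"])
b=cv2.resize(viewer.get_image("scene")[110:260,190:360],None,fx=2.35,fy=2.56)
b=cv2.resize(b,(400,384))
cv2.imwrite("pics/w2b.png",np.hstack([a[:,60:460],b])[:,:,::-1])
E
```

```text
[0.51503847 0.22193933 0.07188475] [-10.25887548  -2.30082275  22.95639464]
```

View pics/w2b.png

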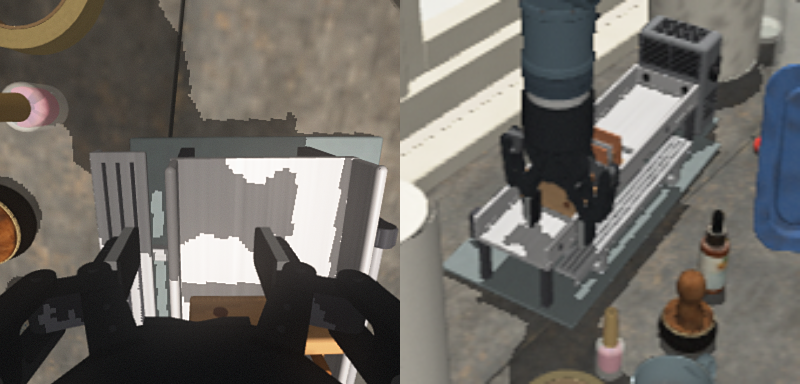

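The gate is sunk: the bar lies level (columns 92–148 in the wrist view) and is on its stop, since the force jumps at TCP z 0.072. The push finger is in the chute behind the end board. I ease the pressure slightly and approach the board.

Emit:
play_rows:
  motion:
    - [0.29, 0, 0, -0.05, 0]
    - [0.29, -0.5, 0, -0.05, 0]
    - [0.29, -1.0, 0, -0.05, 0]
    - [0.29, -1.5, 0, -0.05, 0]
    - [0.29, -2.0, 0, -0.05, 0]
    - [0.29, -2.3, 0, -0.05, 0]
    - [0.29, -2.6, 0, -0.05, 0]
    - [0.29, -2.9, 0, -0.05, 0]
    - [0.29, -3.2, 0, -0.05, 0]
    - [0.29, -3.5, 0, -0.05, 0]

```text
clock: 6.65
tcp_pos: [0.5236, 0.1913, 0.0728]
tool_rot: [-0.001, 0.664, 0.747, 0.006]
force: [-1.6, 9.6, 12.1]
width: 0.0605
finger_force: 7.1
```

Emit:
play_rows:
  motion:
    - [0.29, -0.4, -0.1, 0.05, 0]
    - [0.29, -0.8, -0.2, 0.05, 0]
    - [0.29, -1.2, -0.2, 0.05, 0]
    - [0.29, -1.6, -0.2, 0.05, 0]
    - [0.29, -2.0, -0.2, 0.05, 0]
    - [0.29, -2.4, -0.2, 0.05, 0]
    - [0.29, -2.8, -0.2, 0.05, 0]
    - [0.29, -3.2, -0.2, 0.05, 0]

```text
clock: 7.45
tcp_pos: [0.5259, 0.1597, 0.0727]
tool_rot: [-0.0, 0.664, 0.747, 0.007]
force: [-1.7, 12.4, 14.3]
width: 0.061
finger_force: 8.2
```

Emit:
play_rows:
  motion:
    - [0.29, -0.5, 0, 0.03, 0]
    - [0.29, -1.0, 0, 0.03, 0]
    - [0.29, -1.5, 0, 0.03, 0]
    - [0.29, -2.0, 0, 0.03, 0]
    - [0.29, -2.5, 0, 0.03, 0]
    - [0.29, -3.0, 0, 0.03, 0]
    - [0.29, -3.5, 0, 0.03, 0]
    - [0.29, -4.0, 0, 0.03, 0]
    - [0.29, -4.5, 0, 0.03, 0]
    - [0.29, -5.0, 0, 0.03, 0]

```text
clock: 8.45
tcp_pos: [0.5319, 0.11, 0.0726]
tool_rot: [-0.0, 0.664, 0.747, 0.007]
force: [-2.1, 12.7, 16.2]
width: 0.0607
finger_force: 9.2
```

```bash
python3 - <<'E'
from h import *
a=save("wrist","w3"); b=viewer.get_image("scene")[110:260,190:360]
b=cv2.resize(b,(400,384)); cv2.imwrite("pics/w3b.png",np.hstack([a[:,60:460],b])[:,:,::-1])
E
```

```text
(no output)
```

View pics/w3b.png

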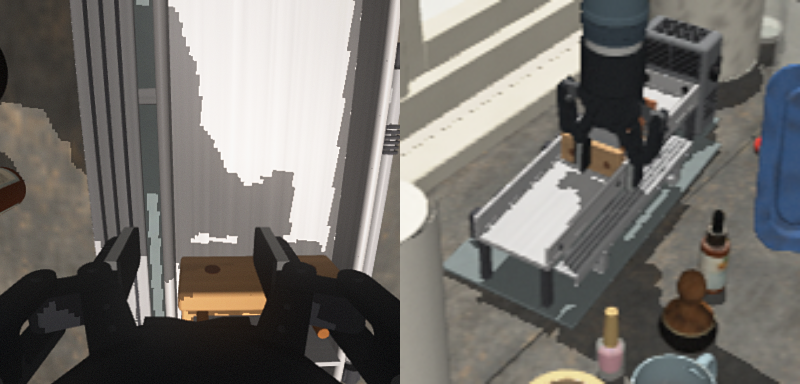

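The rack's end board (row 265 in the wrist view) sits against the push finger. The other finger stands on the lowered bar. I push on.

Emit:
play_rows:
  motion:
    - [0.29, -0.5, 0, 0.02, 0]
    - [0.29, -1.0, 0, 0.02, 0]
    - [0.29, -1.5, 0, 0.02, 0]
    - [0.29, -2.0, 0, 0.02, 0]
    - [0.29, -2.5, 0, 0.02, 0]
    - [0.29, -3.0, 0, 0.02, 0]
    - [0.29, -3.5, 0, 0.02, 0]
    - [0.29, -4.0, 0, 0.02, 0]
    - [0.29, -4.5, 0, 0.02, 0]
    - [0.29, -5.0, 0, 0.02, 0]

```text
clock: 9.55
tcp_pos: [0.5377, 0.0602, 0.0726]
tool_rot: [0.0, 0.664, 0.748, 0.007]
force: [-1.7, 13.3, 17.9]
width: 0.0606
finger_force: 10.1
```

Emit:
play_rows:
  motion:
    - [0.29, -0.4, 0, 0, 0]
    - [0.29, -0.8, 0, 0, 0]
    - [0.29, -1.2, 0, 0, 0]
    - [0.29, -1.6, 0, 0, 0]
    - [0.29, -2.0, 0, 0, 0]
    - [0.29, -2.4, 0, 0, 0]
    - [0.29, -2.7, 0, 0, 0]
    - [0.29, -3.0, 0, 0, 0]

```text
clock: 10.35
tcp_pos: [0.5411, 0.0304, 0.0726]
tool_rot: [0.0, 0.664, 0.748, 0.007]
force: [-1.1, 13.7, 18.7]
width: 0.0605
finger_force: 10.6
```

Emit:
play_rows:
  motion:
    - [0.29, -0.2, 0, 0, 0]
    - [0.29, -0.4, 0, 0, 0]
    - [0.29, -0.6, 0, 0, 0]
    - [0.29, -0.7, 0, 0, 0]

```text
clock: 10.75
tcp_pos: [0.5418, 0.0237, 0.0725]
tool_rot: [0.0, 0.664, 0.748, 0.007]
force: [-2.2, 15.9, 19.6]
width: 0.0608
finger_force: 10.6
```

Emit:
play_rows:
  motion:
    - [0.29, -0.1, 0, 0, 0]
    - [0.29, -0.2, 0, 0, 0]
    - [0.29, -0.2, 0, 0, 0]

```text
clock: 11.05
tcp_pos: [0.542, 0.0224, 0.0726]
tool_rot: [-0.0, 0.664, 0.748, 0.008]
force: [-1.7, 18.0, 19.8]
width: 0.0607
finger_force: 11.1
```

Emit:
play_rows:
  motion:
    - [0.29, -0.1, 0, 0, 0]
    - [0.29, -0.2, 0, 0, 0]
    - [0.29, -0.2, 0, 0, 0]

```text
clock: 11.35
tcp_pos: [0.5419, 0.0223, 0.0726]
tool_rot: [-0.002, 0.663, 0.748, 0.009]
force: [-2.2, 22.5, 20.4]
width: 0.0607
finger_force: 14.0
```

```bash
python3 - <<'E'
from h import *
a=viewer.get_image("top")[100:200,280:400]; a=cv2.resize(a,(480,400),interpolation=cv2.INTER_CUBIC)
b=cv2.resize(viewer.get_image("scene")[105:195,250:340],(320,400)[::1],interpolation=cv2.INTER_CUBIC)
cv2.imwrite("pics/w4b.png",np.hstack([a,b])[:,:,::-1])
E
```

```text
(no output)
```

View pics/w4b.png

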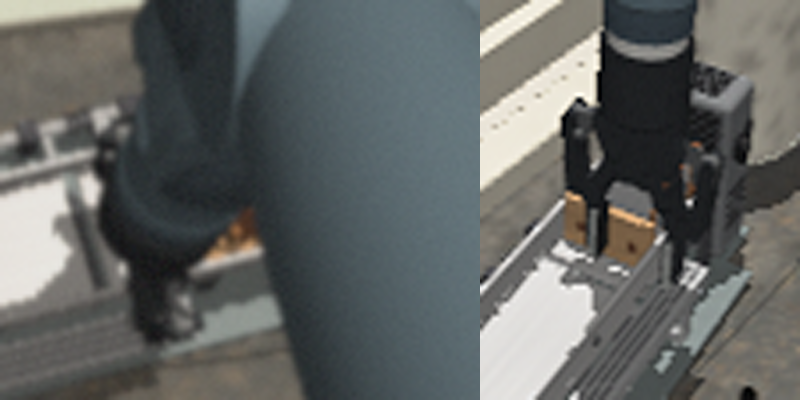

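The rack has stopped: the TCP stands still while the push force rises, and the estimated rack y is about −0.085. In the scene view the end board is at the far end of the chute. I ease off the push and lift.

Emit:
play_rows:
  motion:
    - [0.29, 0.3, 0, 0, 0]
    - [0.29, 0.5, 0, 0, 0]
    - [0.29, 0.6, 0, 0, 0]

```text
clock: 11.75
tcp_pos: [0.542, 0.0223, 0.0725]
tool_rot: [0.003, 0.665, 0.747, 0.004]
force: [-1.0, 3.7, 16.4]
width: 0.0609
finger_force: 8.6
```

Emit:
play_rows:
  motion:
    - [0.29, 0.1, 0, -0.5, 0]
    - [0.29, 0.1, 0, -1.5, 0]
    - [0.29, 0.1, 0, -3, 0]
    - [0.29, 0.1, 0, -5, 0]
    - [0.29, 0.1, 0, -8, 0]
    - [0.29, 0.1, 0, -12, 0]
    - [0.29, 4, -4, -16, 0]
    - [0.29, 8, -8, -18, 0]
    - [0.29, 12, -12, -18, 0]
    - [0.29, 12, -12, -18, 0]

```text
clock: 12.75
tcp_pos: [0.4022, 0.1272, 0.2494]
tool_rot: [0.0, 0.665, 0.747, 0.001]
force: [1.5, 0.9, -0.0]
width: 0.0608
finger_force: 0.0
```

```bash
python3 - <<'E'
from h import *
a=viewer.get_image("top")[100:200,280:400]; a=cv2.resize(a,(480,400),interpolation=cv2.INTER_CUBIC)
b=cv2.resize(viewer.get_image("scene")[105:225,220:340],(320,400),interpolation=cv2.INTER_CUBIC)
cv2.imwrite("pics/w5b.png",np.hstack([a,b])[:,:,::-1]); print(readout.read_state()["force"])
E
```

```text
[-0.47232049  0.30408159  0.24374197]
```

View pics/w5b.png

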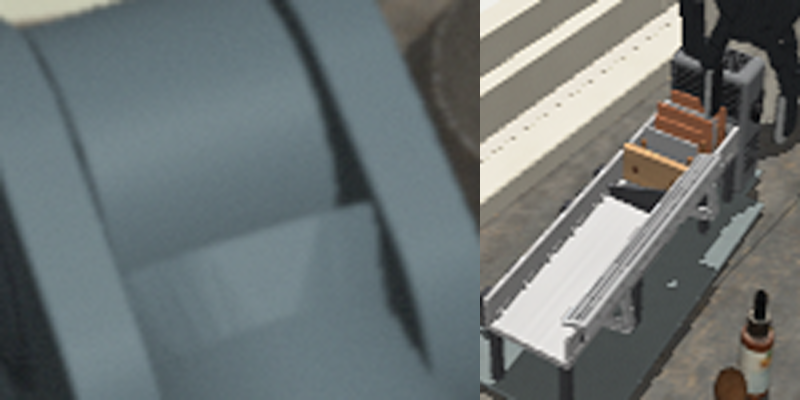

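The bar is up and the dark gate stands behind the rack (near (640,190)). I swing the arm aside to check how far home the rack is.

Emit:
play_rows:
  motion:
    - [0.29, -4.5, 0, -2, 0]
    - [0.29, -9, 0, -2, 0]
    - [0.29, -13.5, 0, -2, 0]
    - [0.29, -18, 0, -2, 0]
    - [0.29, -22.5, 0, -2, 0]
    - [0.29, -27, 0, -2, 0]
    - [0.29, -31, 0, -2, 0]
    - [0.29, -35, 0, -2, 0]
    - [0.29, -36, 0, -2, 0]
    - [0.29, -36, 0, -2, 0]

```text
clock: 13.85
tcp_pos: [0.4456, -0.2333, 0.2675]
tool_rot: [-0.0, 0.666, 0.746, -0.0]
force: [0.5, 0.8, -1.1]
width: 0.0605
finger_force: 0.0
```

```bash
python3 - <<'E'
from h import *
a=viewer.get_image("top")[105:225,200:400]; cv2.imwrite("pics/t5.png",cv2.resize(a,None,fx=4,fy=4,interpolation=cv2.INTER_CUBIC)[:,:,::-1])
for n in ["rack","ink_dabber","dropper_bottle","varnish_bottle","masking_tape"]:
    q=spotter.look_for("top",n)[:1]; print(n,[(np.array(k["centre"])*[512,384]).round() for k in q])
E
```

```text
rack [array([332., 150.])]
ink_dabber [array([257., 251.])]
dropper_bottle [array([291., 233.])]
varnish_bottle [array([223., 238.])]
masking_tape [array([177., 245.])]
```

View pics/t5.png

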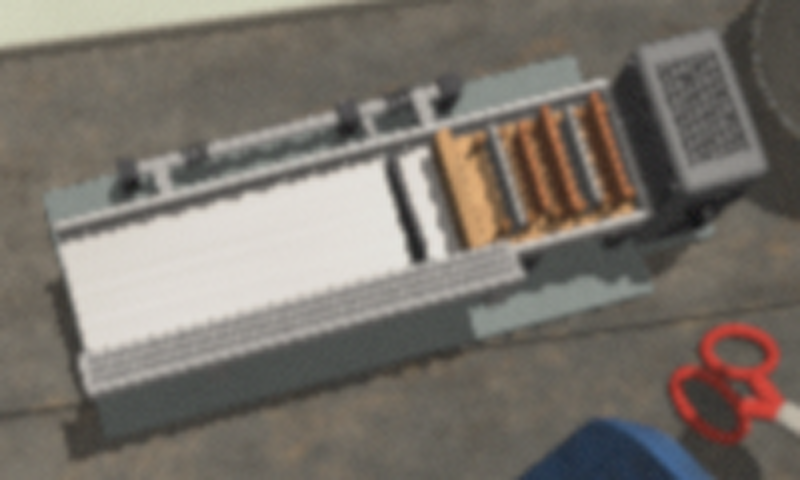

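The rack's front reaches the end wall at (645,210), the gate stands up at (403,210) and the bystanders have not moved. I hand in.

```bash
python3 -c "
from bench import env
print(env.close_job())"
```

```text
the job is handed in; nothing more can be done
None
```

The job is handed in: the final pictures show the rack against the end wall, the gate up behind it, and the bystanders I re-checked (all but the ink tin) unmoved. The hand-in call did not return a verdict.

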